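# Set the laminator for heavier pouches and start it

### The arm

A 6-joint arm with a two-finger parallel gripper is mounted at the origin on the work surface. World frame = base frame: x ahead of the robot, y to its left, z up, the work surface at z = 0. Lengths are in m, angles in rad, forces in N, time in s.
With the tool pointing down it reaches from about 0.375 to 0.9 m from the base axis. Payload 3.1 kg.
Tool frame: the origin (TCP) lies between the finger pads; the fingertips stand 22 mm ahead of it and the grasp point (between the pads) lies 3 mm ahead of it; z points along the fingers, y is the direction in which the jaws open and shut (so a half turn about z gives the same grasp; the last joint's range is limited). The gripper opens to 85 mm and grips with 20 to 120 N. Pads are 22 mm wide; open, the fingers measure 114 mm over their backs; the gripper's body (76 mm by 85 mm) begins 54 mm behind the grasp point. The pads swing forward as they close: fully open they stand 13 mm farther back than shut.
Start: joints at [-1.401, 0.527, 1.433, -0, 1.181, -0.178], TCP at [0.213, -0.588, 0.253] pointing down, gripper open.
Joint ranges: [-3.08, 3.08], [-0.75, 2.2], [0.22, 2.44], [-1.43, 4.57], [0, 2.65], [-2.85, 2.85]. Speed limits (rad/s): [2.79, 2.79, 3.14, 3.14, 3.14, 3.14].

### API

Orientations are given as a unit quaternion [x, y, z, w].
In Python, from station import status, snapshot, manip gives the robot as it stands.
- The arm moves only by the tool move_arm, never from a script. Its argument "plan" is a list that holds one entry, the list of rows, each a list of 7 numbers: the turn, a rotation vector about the tool's x, y, z scaled (see below), then the shift along the tool's x, y, z scaled (see below), then the closure, from 0 (fully open) to 1 (shut). A call has exactly 8 rows; each row is the pose to reach, as a shift and turn from the pose commanded when the call began, along the tool's axes at that moment; what a row does not reach only later rows make up. The controller multiplies each number of a shift by 100 mm and each number of a turn by pi/4 rad. A row lasts 1/8 s, in which the tool goes at most 62.5 mm and 10.7 degrees, less where a joint would pass 70% of its speed; a pose out of reach is approached as far as the arm can. A call with a number of a shift or a turn outside -1 to 1 is refused whole. A call with a gripper value outside its range is refused whole. The fingers move at their own pace and stop on an object; "force" is the grip in N (left out, the last holds). Time passes only in rows, so rows that repeat a pose let the fingers close, or fill a call up. It gives the time, the measured TCP pose, the force and the opening at its end, in the units of the state.
- status.sense(): the state, without advancing time (a new reading comes with each control period).
- snapshot(name): name is "scene" or "top" or "wrist"; returns a dict with "img" (420x560x3 uint8, red, green, blue), "depth" (420x560 float32, m along the optical axis (not along the pixel's ray), 0 where there is no reading), "mtx" (3x3 intrinsics, pixels), "T" (4x4, takes a point from camera to world coordinates). Camera axes: x right, y up, looking along -z (the intrinsics and any distortion apply to the point x, -y, -z); pixel columns grow to the right and rows downward; lengths in m; the calibration is good to about 2 mm. The wrist camera is an equidistant fisheye: a pixel r from the principal point sees the ray r / f radians off the axis. A picture is of the moment at which its call begins.
- manip.sign_off(): hands the job in, once; it reports no verdict.
The state is a dict: "t": time; "q": joint angles; "qd": joint speeds; "tau": joint torques, N m; "tcp_pos": TCP position; "tool_rot": TCP orientation; "force": force on the tool from outside, world axes, zero at the start; "ft_torque": the same for the moment, N m; "finger_gap": opening from 0.0 (shut) to 1.0 (fully open).
Only numpy, scipy, OpenCV 4.12 (cv2) and the standard library are available. Lean on these libraries where they do the work, as an engineer would, in place of code of your own. Each camera call takes 0.05 s, during which the arm holds its last target. There are 200 camera calls.

### The job

Get the laminator on the reception desk ready for heavier pouches: with a fingertip, roll its knurled selector wheel until it clicks home, free of your finger, with its white line at the third of the four bars, counting from the thinnest. Then push the round start key fully down and let it come back up. Do not shift or lift the laminator, and leave the flask, clip jar, stapler and note block where they stand.

Things in the scene. Friction and masses are not known exactly. Their poses are not given: they have to be found in the camera images.
- laminator: A4 laminator, loose on rubber feet, about 2.6 kg, light grey on a dark base: 150 mm deep (x), 360 mm long (y), flat top at 80 mm, plus a 50 mm feed shelf at the front, 36 mm high. Origin: centre of its underside, shelf apart. x runs from the front (feed slot) to the back, y to the left end seen from the front, z up. The dark panel with wheel and key is at the right (-y) end of the top.
- wheel_top (a point): Highest point of the knurled selector wheel, mid-width, 92 mm above the desk; stays put as the wheel turns, axes as the laminator's. Black wheel, 64 mm diameter, 18 mm wide, axle along y, 12 mm proud of the top. Rolls by friction under a finger pressed down on it (5 to 25 N) and moved along x; a finger kept at one height touches only this point. 16.8 mm of travel is one notch.
- selector (a joint): Wheel angle, rad; grows as the wheel's top rolls to the laminator's back (+x). Four notches: 0 (white line at the thinnest bar), 0.524, 1.047 (third bar), 1.571 (thickest); stops just past the end ones. Let go, it springs into the nearest notch; 0.05 N m takes it over the hump half-way. Starts in the first or second notch (rarely balanced between).
- third_bar (a point): Middle of the third bar, next to the thickest. Four white bars, 14 mm long, are printed on the panel beside the wheel, on the key's side, thinnest nearest the front, thickest nearest the back, 23 and 8 mm before and 8 and 23 mm behind the wheel's centre. The raised white line across the wheel's rim stands level with one of them, seen from straight above.
- key_top (a point): Centre of the top face of the round start key: dark, 26 mm diameter, 6.5 mm above the flat top when up; 72 mm to the left of the wheel seen from the front (+y).
- start_key (a joint): How far the start key is down, m: 0 up, 0.005 fully down. A spring returns it; fully down takes about 4.5 N.
- flask: Grey drinking flask, 68 mm diameter, 200 mm tall, off the left end of the laminator. Origin: centre of its underside.
- clip_jar: Small lidded jar, 56 mm diameter, 58 mm tall, off the right end of the laminator, near the wheel. Origin: centre of its underside.
- stapler: Black desk stapler, 150 mm long (x), 38 mm wide, 58 mm tall, behind the laminator. Origin under its middle.
- note_block: Block of notes, 76 x 76 x 30 mm, behind the laminator. Origin: centre of its underside.

How it is judged:
On the way, in this order (a step that is already met when the one before it is completed fails the run):
1. a finger rests on the selector wheel, which is still short of the third notch (contact force between the fingers and selector above 0.5 N and value of joint selector below 0.9 rad), for 0.02 s.
2. the wheel is free of the fingers and sits in its third notch (value of joint selector between 0.9472 and 1.1472 rad and contact force between the fingers and selector below 0.2 N and velocity of joint selector between -0.2 and 0.2 rad/s), for 0.2 s.
3. the start key is pushed down by the fingers with the wheel in its third notch (value of joint selector between 0.9472 and 1.1472 rad and value of joint start_key above 0.004 m and contact force between the fingers and start_key above 0.5 N), for 0.05 s.
At the end, for the whole second after the job is handed in: The selector wheel rests in its third notch (1.047 +- 0.10 rad), the start key has been pushed (at least 4 of its 5 mm) after the wheel was set and is up again (within 1 mm), the laminator and the four things around it are within 20 mm of where they stood (value of joint selector between 0.9472 and 1.1472 rad and value of joint start_key below 0.001 m and linear speed of laminator below 0.02 m/s and distance of each of laminator, flask, clip_jar, stapler, note_block from where it was at the start of the episode below 0.02 m); the robot touches nothing.
It fails at once if the start key is pushed while the wheel is not in its third notch (value of joint start_key above 0.003 m and not (value of joint selector between 0.9472 and 1.1472 rad)).
It fails at once if the laminator is lifted or shifted by more than 20 mm (distance of laminator from where it was at the start of the episode above 0.02 m).
It fails at once if a thing beside the laminator is lifted, knocked over or shifted by more than 20 mm (distance of any of flask, clip_jar, stapler, note_block from where it was at the start of the episode above 0.02 m).
It also fails if it takes over 42 s, if anything falls off the work surface, if the arm or the gripper's body presses on something with over 40 N, if the wrist force passes 120 N, or if a joint passes its speed limit or range.

## Working session

There is one attempt and no reset: what is moved stays moved. The work goes in short steps, Python scripts to look and compute and a tool call to move; the robot and the scene stay as the last step left them, time stands still between calls to the robot, and variables do not carry over. Pictures are saved under pics/ and viewed, on a budget of 10 in all, crops included, one or two more only if the job needs it, and the job is handed in when it is done.

Besides the shell and the picture viewer there is one more tool, called in YAML: its name, and indented under it one key for each argument. move_arm: Moves the arm, as the interface text tells. Its arguments: {"type":"object","properties":{"plan":{"type":"array"},"force":{"type":"number"}},"required":["plan"]}

```bash
mkdir -p pics; ls
cat > h.py <<'E'
import numpy as np, cv2
from station import status, snapshot, manip
def save(n,s): 
    cv2.imwrite(f'pics/{n}.png', s['img'][:,:,::-1]); np.savez(f'pics/{n}.npz',**s)
def px(s,u,v,d=None):
    "pixel (col,row) -> world by depth (pinhole)"
    K=s['mtx']; d=s['depth'][int(round(v)),int(round(u))] if d is None else d
    p=np.array([(u-K[0,2])/K[0,0]*d,-(v-K[1,2])/K[1,1]*d,-d,1]); return (s['T']@p)[:3]
def ray(s,u,v,z):
    "pixel -> world on plane z"
    o=s['T'][:3,3]; r=px(s,u,v,1.0)-o; return o+r*(z-o[2])/r[2]
E
python3 - <<'E'
from h import *
import cv2
for n in ['top','scene']:
    s=snapshot(n); save(n,s); print(n,s['mtx'].tolist(),s['T'].round(3).tolist(), [k for k in s])
print(status.sense())
a=cv2.imread('pics/top.png')
E
```

```text
pics
top [[521.612806755148, 0.0, 270.6990301912784], [0.0, 521.612806755148, 206.0944054519435], [0.0, 0.0, 1.0]] [[0.007, 0.997, -0.077, 0.55], [-1.0, 0.008, 0.007, 0.133], [0.008, 0.077, 0.997, 1.097], [0.0, 0.0, 0.0, 1.0]] ['img', 'depth', 'mtx', 'T']
scene [[521.102269215198, 0.0, 270.4145124421102], [0.0, 521.102269215198, 205.94699376257728], [0.0, 0.0, 1.0]] [[-0.684, -0.6, 0.416, 1.105], [0.73, -0.557, 0.397, 0.612], [-0.006, 0.574, 0.818, 1.09], [0.0, 0.0, 0.0, 1.0]] ['img', 'depth', 'mtx', 'T']
{'t': 0.1, 'q': array([-1.40149505e+00,  5.28372825e-01,  1.43377787e+00,  2.71354991e-05,
        1.18141352e+00, -1.78490450e-01]), 'qd': array([ 1.38295849e-06, -2.05354457e-03, -3.42408471e-03, -1.45068915e-04,
       -1.56364209e-03,  1.89186429e-03]), 'tau': array([ 3.20287172e-04, -4.43303633e+01, -1.78586680e+01, -2.76778874e-04,
        3.90691464e-03, -1.08534374e-05]), 'tcp_pos': array([ 0.21295049, -0.58695969,  0.25243049]), 'tool_rot': array([ 9.84918592e-01,  1.73015592e-01,  1.70761314e-05, -9.85711525e-04]), 'force': array([ 0.09645528, -0.27040623, -0.03941763]), 'ft_torque': array([ 0.04234452, -0.00706324,  0.04282133]), 'finger_gap': 0.99517636903461}
```

View pics/top.png

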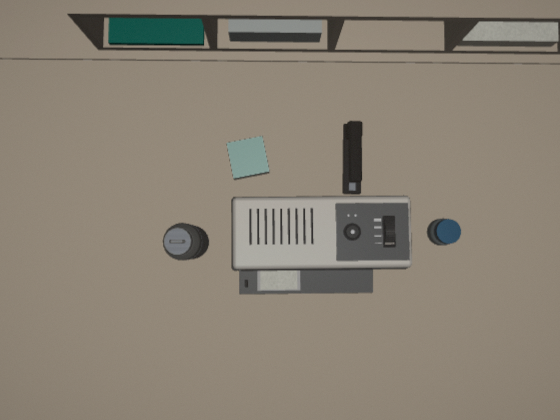

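View pics/scene.png

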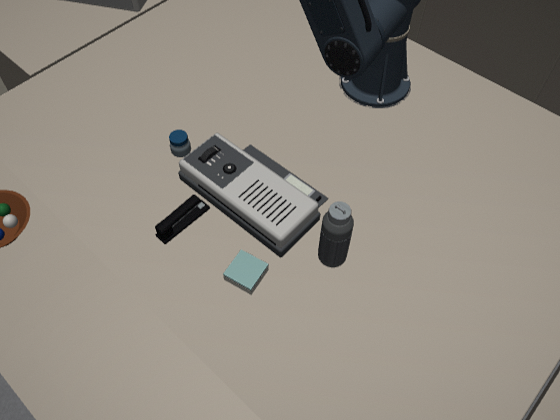

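The top view shows the laminator nearly square to the world axes. The wheel is at about (389,232), the key at (352,232) and the jar at (446,232). The scene view shows the wheel at (209,153) and the key at (229,168). I'll enlarge both.

Run:
```python
from h import *
a=cv2.imread('pics/top.png')[195:275,330:420]; b=cv2.imread('pics/scene.png')[130:190,180:260]
a=cv2.resize(a,None,fx=6,fy=6,interpolation=cv2.INTER_CUBIC); b=cv2.resize(b,None,fx=3.0,fy=3.0,interpolation=cv2.INTER_CUBIC)
c=np.zeros((480,790,3),np.uint8); c[:480,:540]=a; c[:180,545:785]=b
cv2.imwrite('pics/c1.png',np.clip(c*1.6,0,255).astype(np.uint8))
t=dict(np.load('pics/top.npz')); s=dict(np.load('pics/scene.npz'))
print('wheel',px(t,389,232),ray(t,389,232,.092),px(s,209,153),ray(s,209,152,.092))
print('key',px(t,352,232),ray(t,352,232,.0865),px(s,229.5,168.5),ray(s,229.5,168.5,.0865))
for u,v in [(232,196),(411,196),(411,269),(232,269)]: print(ray(t,u,v,.08).round(4))
print('jar',ray(t,447,232,.058))
```

```text
wheel [ 0.57905938 -0.10238541  0.09381853] [ 0.57911212 -0.10281153  0.092     ] [ 0.58399807 -0.09807318  0.0910945 ] [ 0.58219845 -0.09986866  0.092     ]
key [ 0.57870745 -0.0319779   0.08819736] [ 0.57875581 -0.03225498  0.0865    ] [ 0.58040592 -0.02832273  0.08428549] [ 0.58156063 -0.02691433  0.0865    ]
[0.6477 0.2016 0.08  ]
[ 0.6504 -0.1496  0.08  ]
[ 0.508  -0.1477  0.08  ]
[0.5057 0.1998 0.08  ]
jar [ 0.58093073 -0.22673516  0.058     ]
```

View pics/c1.png

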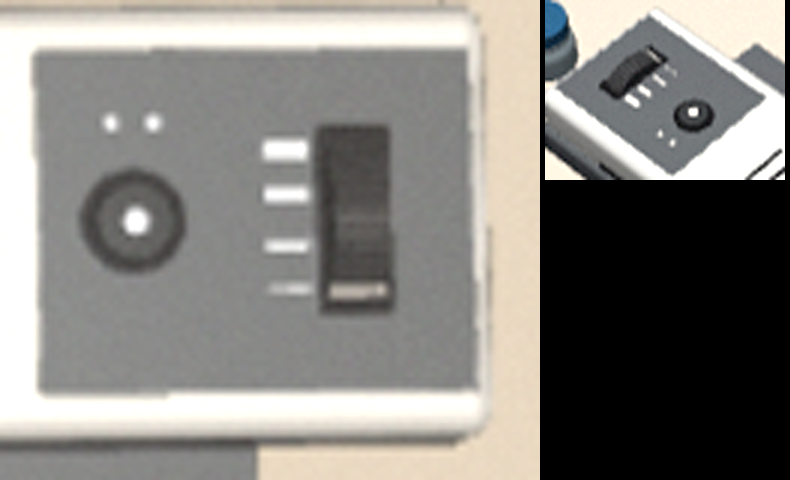

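The white line is level with the thinnest bar, so the wheel is in its first notch and needs two notches (33.6 mm). Both views put the wheel at about (0.580, -0.1015) and the key at about (0.580, -0.0295). They are 72 mm apart, as given, and the depth heights match. I'll go with the gripper shut and the jaws along y.

move_arm:
  plan:
    - [[0,0,0.06,0.12,-0.08,0,1],[0,0,0.12,0.25,-0.17,0,1],[0,0,0.18,0.37,-0.25,0,1],[0,0,0.24,0.5,-0.33,0,1],[0,0,0.3,0.62,-0.42,0,1],[0,0,0.36,0.75,-0.5,0,1],[0,0,0.443,0.9,-0.6,0,1],[0,0,0.443,1,-0.67,0,1]]

```text
t: 1.1
tcp_pos: [0.2845, -0.4895, 0.2529]
tool_rot: [1.0, 0.0, -0.0, -0.001]
force: [0.1, -0.6, -0.1]
finger_gap: -0.0
```

move_arm:
  plan:
    - [[0,0,0,0.09,-0.12,0,1],[0,0,0,0.18,-0.24,0,1],[0,0,0,0.27,-0.36,0,1],[0,0,0,0.36,-0.48,0,1],[0,0,0,0.45,-0.6,0,1],[0,0,0,0.54,-0.72,0,1],[0,0,0,0.63,-0.84,0,1],[0,0,0,0.72,-0.97,0,1]]

```text
t: 2.1
tcp_pos: [0.3568, -0.3927, 0.2533]
tool_rot: [1.0, -0.0, 0.0, 0.0]
force: [0.1, 0.5, 0.2]
finger_gap: -0.0
```

move_arm:
  plan:
    - [[0,0,0,0.09,-0.12,0,1],[0,0,0,0.18,-0.24,0,1],[0,0,0,0.27,-0.36,0,1],[0,0,0,0.36,-0.48,0,1],[0,0,0,0.45,-0.6,0,1],[0,0,0,0.54,-0.72,0,1],[0,0,0,0.63,-0.84,0,1],[0,0,0,0.72,-0.97,0,1]]

```text
t: 3.1
tcp_pos: [0.4289, -0.2957, 0.2533]
tool_rot: [1.0, -0.0, 0.0, 0.0]
force: [0.1, -0.2, -0.5]
finger_gap: 0.0
```

move_arm:
  plan:
    - [[0,0,0,0.09,-0.12,0,1],[0,0,0,0.18,-0.24,0,1],[0,0,0,0.27,-0.36,0,1],[0,0,0,0.36,-0.48,0,1],[0,0,0,0.45,-0.6,0,1],[0,0,0,0.54,-0.72,0,1],[0,0,0,0.63,-0.84,0,1],[0,0,0,0.72,-0.97,0,1]]

```text
t: 4.1
tcp_pos: [0.5009, -0.1988, 0.2533]
tool_rot: [1.0, -0.0, 0.0, 0.0]
force: [0.9, 0.6, -0.4]
finger_gap: -0.002
```

move_arm:
  plan:
    - [[0,0,0,0.1,-0.15,0.15,1],[0,0,0,0.2,-0.3,0.3,1],[0,0,0,0.3,-0.45,0.45,1],[0,0,0,0.4,-0.6,0.6,1],[0,0,0,0.5,-0.75,0.75,1],[0,0,0,0.6,-0.9,0.9,1],[0,0,0,0.7,-0.97,1,1],[0,0,0,0.7,-0.97,1,1]]

```text
t: 5.1
tcp_pos: [0.5708, -0.102, 0.1524]
tool_rot: [1.0, 0.001, -0.0, -0.0]
force: [-0.9, 0.2, -0.3]
finger_gap: -0.006
```

Run:
```python
from h import *
out=np.zeros((480,790,3),np.uint8)
s=snapshot('scene'); save('s2',s); t=snapshot('wrist'); save('w2',t)
c=cv2.resize(s['img'][110:200,150:270,::-1],None,fx=3.2,fy=3.2,interpolation=cv2.INTER_CUBIC)
out[:c.shape[0],:c.shape[1]]=c
w=cv2.resize(t['img'][:,:,::-1],(395,296)); out[:296,394:789]=w[:,:395]
cv2.imwrite('pics/c2.png',np.clip(out*1.5,0,255).astype(np.uint8))
```

```text
(no output)
```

View pics/c2.png

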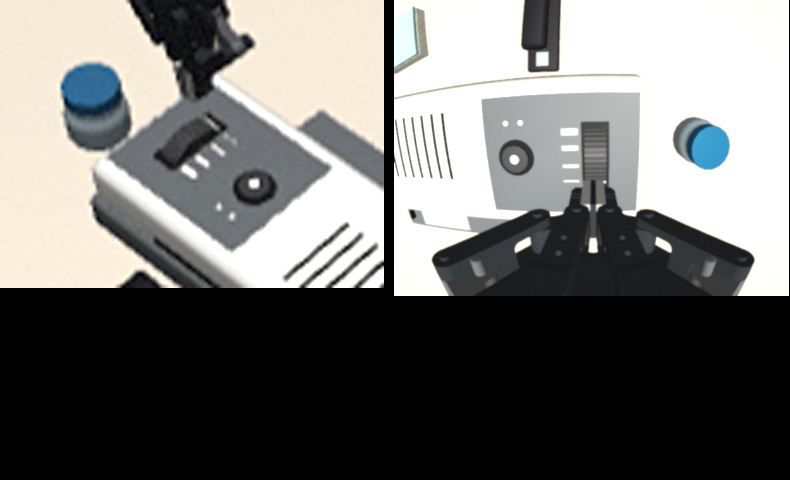

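The wrist view shows the shut fingertip in line with the wheel, slightly in front of its centre. Next I'll lower it to contact.

move_arm:
  plan:
    - [[0,0,0,0,0,0.12,1],[0,0,0,0,0,0.24,1],[0,0,0,0,0,0.32,1],[0,0,0,0,0,0.35,1],[0,0,0,0,0,0.37,1],[0,0,0,0,0,0.38,1],[0,0,0,0,0,0.39,1],[0,0,0,0,0,0.395,1]]

```text
t: 6.2
tcp_pos: [0.5704, -0.1025, 0.114]
tool_rot: [1.0, 0.0, 0.0, 0.0]
force: [0.2, -0.5, 0.1]
finger_gap: 0.004
```

move_arm:
  plan:
    - [[0,0,0,0,0,0.005,1],[0,0,0,0,0,0.01,1],[0,0,0,0,0,0.01,1],[0,0,0,0,0,0.015,1],[0,0,0,0,0,0.02,1],[0,0,0,0,0,0.02,1],[0,0,0,0,0,0.02,1],[0,0,0,0,0,0.02,1]]

```text
t: 7.2
tcp_pos: [0.571, -0.1025, 0.1136]
tool_rot: [1.0, -0.0, 0.001, 0.0]
force: [-1.0, 0.7, 10.0]
finger_gap: 0.002
```

Contact is at 10 N, which is mid-range. First stroke: one notch, then lift.

move_arm:
  plan:
    - [[0,0,0,0.03,0,0,1],[0,0,0,0.07,0,0,1],[0,0,0,0.11,0,0,1],[0,0,0,0.15,0,0,1],[0,0,0,0.17,0,0,1],[0,0,0,0.17,0,-0.05,1],[0,0,0,0.08,0,-0.15,1],[0,0,0,0,0,-0.15,1]]

```text
t: 8.2
tcp_pos: [0.5697, -0.1026, 0.1274]
tool_rot: [1.0, -0.0, 0.0, 0.0]
force: [0.7, -0.2, -0.5]
finger_gap: 0.0
```

```bash
cat > look.py <<'E'
from h import *
import sys
n=sys.argv[1]; s=snapshot('scene'); save('s'+n,s); t=snapshot('wrist'); save('w'+n,t)
out=np.zeros((360,790,3),np.uint8)
c=cv2.resize(s['img'][130:190,180:250,::-1],None,fx=5.6,fy=5.6,interpolation=cv2.INTER_CUBIC); out[:c.shape[0],:c.shape[1]]=c[:360]
c=cv2.resize(t['img'][160:280,150:280+30,::-1],(390,292),interpolation=cv2.INTER_CUBIC); out[:292,398:788]=c
cv2.imwrite(f'pics/c{n}.png',np.clip(out*1.4,0,255).astype(np.uint8))
E
python3 look.py 3
```

```text
(no output)
```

View pics/c3.png

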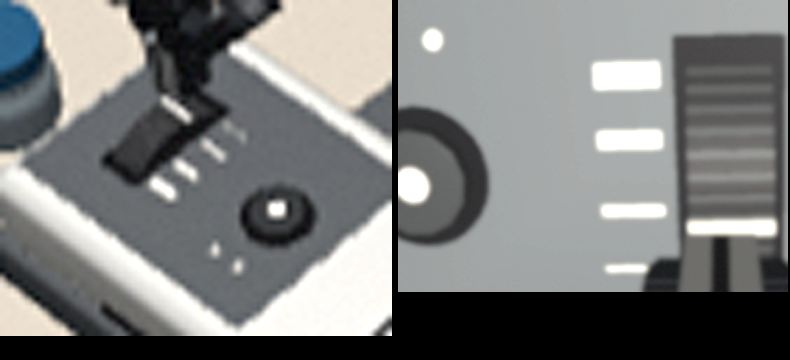

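The line now stands at the second bar: in the wrist crop it is at row 228 and the bar at 210, as parallax would give. Second stroke, the same again.

move_arm:
  plan:
    - [[0,0,0,0,0,0.12,1],[0,0,0,0,0,0.15,1],[0,0,0,0,0,0.15,1],[0,0,0,0.04,0,0.15,1],[0,0,0,0.08,0,0.15,1],[0,0,0,0.12,0,0.15,1],[0,0,0,0.16,0,0.15,1],[0,0,0,0.17,0,0.15,1]]

```text
t: 9.3
tcp_pos: [0.5894, -0.1026, 0.1137]
tool_rot: [1.0, -0.0, 0.002, 0.0]
force: [-0.5, 1.3, 14.7]
finger_gap: 0.005
```

move_arm:
  plan:
    - [[0,0,0,0,0,-0.05,1],[0,0,0,0,0,-0.15,1],[0,0,0,-0.1,0,-0.25,1],[0,0,0,-0.25,0,-0.25,1],[0,0,0,-0.25,0,-0.25,1],[0,0,0,-0.25,0,-0.25,1],[0,0,0,-0.25,0,-0.25,1],[0,0,0,-0.25,0,-0.25,1]]

```text
t: 10.3
tcp_pos: [0.5626, -0.1026, 0.1367]
tool_rot: [1.0, -0.0, 0.0, 0.0]
force: [0.7, 0.3, 0.0]
finger_gap: 0.001
```

```bash
python3 look.py 4
```

```text
(no output)
```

View pics/c4.png

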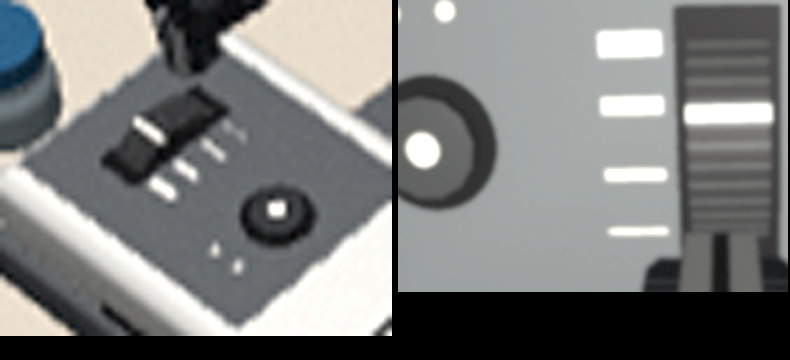

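The line is now level with the third bar (rows 112 and 105 in the wrist crop) and the finger is clear. Next is the start key: move across, then push.

move_arm:
  plan:
    - [[0,0,0,0.04,-0.15,0,1],[0,0,0,0.08,-0.3,0,1],[0,0,0,0.12,-0.45,0,1],[0,0,0,0.17,-0.6,0,1],[0,0,0,0.17,-0.72,0,1],[0,0,0,0.17,-0.72,0.15,1],[0,0,0,0.17,-0.72,0.25,1],[0,0,0,0.17,-0.72,0.25,1]]

```text
t: 11.4
tcp_pos: [0.5782, -0.0308, 0.1102]
tool_rot: [1.0, -0.0, -0.002, -0.0]
force: [-0.9, -0.8, 0.6]
finger_gap: -0.001
```

move_arm:
  plan:
    - [[0,0,0,0,0,0.02,1],[0,0,0,0,0,0.04,1],[0,0,0,0,0,0.06,1],[0,0,0,0,0,0.08,1],[0,0,0,0,0,0.095,1],[0,0,0,0,0,0.1,1],[0,0,0,0,0,0.1,1],[0,0,0,0,0,0.1,1]]

```text
t: 12.4
tcp_pos: [0.5796, -0.0309, 0.1035]
tool_rot: [1.0, 0.0, 0.001, 0.0]
force: [-2.7, -1.5, 13.1]
finger_gap: 0.0
```

The TCP is at 0.1035 m with 13 N on it, so the key is bottomed. Lift straight off and look.

move_arm:
  plan:
    - [[0,0,0,0,0,-0.05,1],[0,0,0,0,0,-0.15,1],[0,0,0,0,0,-0.3,1],[0,0,0,-0.1,0,-0.5,1],[0,0,0,-0.3,0,-0.7,1],[0,0,0,-0.5,0,-0.9,1],[0,0,0,-0.7,0,-1,1],[0,0,0,-0.7,0,-1,1]]

```text
t: 13.4
tcp_pos: [0.5086, -0.0302, 0.203]
tool_rot: [1.0, -0.0, 0.001, 0.0]
force: [-0.4, 0.9, 0.3]
finger_gap: 0.0
```

Run:
```python
from h import *
t=snapshot('top'); save('t5',t); s=snapshot('scene'); save('s5',s)
a=cv2.resize(t['img'][195:275,320:420,::-1],None,fx=4,fy=4,interpolation=cv2.INTER_CUBIC); b=cv2.resize(s['img'][125:200,175:265,::-1],None,fx=4,fy=4,interpolation=cv2.INTER_CUBIC)
c=np.zeros((330,770,3),np.uint8); c[:320,:400]=a; c[:300,405:765]=b
cv2.imwrite('pics/c5.png',np.clip(c*1.5,0,255).astype(np.uint8))
s0=dict(np.load('pics/scene.npz'))
print('key depth before/after',s0['depth'][167:171,227:231].mean(),s['depth'][167:171,227:231].mean())
d=cv2.absdiff(s0['img'],s['img']).max(2); d[:,280:]=0; ys,xs=np.where(d>60); print(len(xs), xs.min() if len(xs) else 0, xs.max() if len(xs) else 0, ys.min() if len(xs) else 0, ys.max() if len(xs) else 0)
```

```text
key depth before/after 1.2904129 1.2909372
5183 204 279 0 155
```

View pics/c5.png

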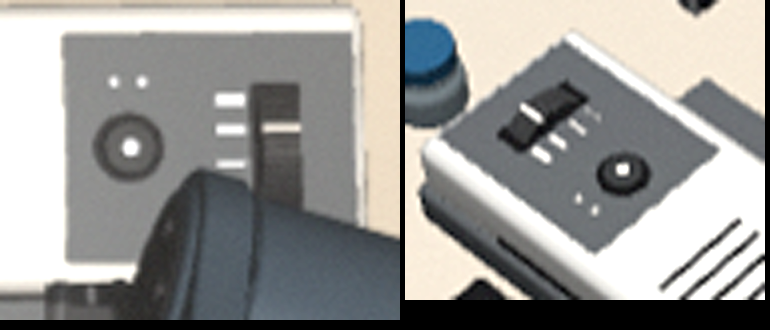

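From above, the white line (row 128) is level with the third bar (row 129). The key is back up, with its depth unchanged within 0.5 mm, and nothing has moved. I'm handing it in.

```bash
python3 -c "
from station import manip
print(manip.sign_off())"
```

```text
the job is handed in; nothing more can be done
None
```

The laminator is set for heavier pouches and the start key has been pushed. I handed the job in at about 13.5 s of the 42 s allowed; it reports no verdict.

**Wheel:** It started in the first notch. I rolled it two notches with the shut fingertips in two 17 mm strokes, pressing with about 10 to 15 N. The last picture from straight above has the white line level with the third bar.

**Start key:** I pushed it to the bottom with about 13 N and lifted off. The camera depth on it matches the starting value within 0.5 mm, so it is back up.

**Surroundings:** The last pictures showed no visible shift of the laminator or jar. I didn't re-measure the flask, stapler or note block, but the arm didn't go near them. The arm was clear of everything, with forces under 1 N.

**Disagreements:** The two fixed cameras differed by 3 to 5 mm on where the wheel and key were, so I used the average. Contact heights then matched the given sizes. No check failed.

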